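# Load the sample tray and hold it level over the code reader

## Robot

A 6-joint arm with a two-finger parallel gripper is mounted at the origin on the work surface. World frame = base frame: x ahead of the robot, y to its left, z up, the work surface at z = 0. Lengths are in m, angles in rad, forces in N, time in s.
With the tool pointing down it reaches from about 0.25 to 0.775 m from the base axis. Payload 4 kg.
Tool frame: the origin (TCP) lies between the finger pads; the fingertips stand 19 mm ahead of it and the grasp point (between the pads) is the TCP; x points along the fingers, y is the direction in which the jaws open and shut, and the axes are right-handed (so a half turn about x gives the same grasp; the last joint's range is limited). The gripper opens to 94 mm and grips with 3 to 60 N. Pads are 16 mm wide; open, the fingers measure 119 mm over their backs; the gripper's body (75 mm by 177 mm) begins 78 mm behind the grasp point.
Start: joints at [-1.314, 0.087, 1.371, -0, 1.684, -0.103], TCP at [0.194, -0.515, 0.225] pointing down, gripper open.
Joint ranges: [-3.1, 3.1], [-0.76, 2.03], [0.27, 2.55], [-1.08, 4.22], [0.17, 2.65], [-2.57, 2.57]. Speed limits (rad/s): [2.79, 2.79, 3.14, 3.14, 3.14, 3.14].

## Interface

Orientations are given as [roll, pitch, yaw] about the fixed x, y, z axes, in that order (R = Rz(yaw) Ry(pitch) Rx(roll)).
In Python, from cell import observe, capture, close_job, masks_of, place_of gives the robot as it stands.
- The arm moves only by the tool arm_command, never from a script. Its argument "series" is a list of rows, each an object with "xyz": the shift along the world's x, y, z in cm, a list of three; "dr": the turn, a rotation vector about the world's x, y, z in rad, a list of three. A call has 1 to 12 rows; each row shifts and turns the commanded pose from where the row before left it; what a row does not reach is not made up. A row lasts 1/10 s, in which the tool goes at most 50 mm and 8.59 degrees, less where a joint would pass 70% of its speed; a pose out of reach is approached as far as the arm can. A call is refused whole if a number of a shift passes 5 or a number of a turn 0.15, either way. A call with a gripper value outside its range is refused whole. "claw" is the finger opening in cm, from 0 to 9.4, set as the call begins (left out, the last holds). The fingers move at their own pace and stop on an object; the grip force is fixed at half the most. Time passes only in rows, so rows that do not move let the fingers close. It gives the time, the measured TCP pose, the force and the opening at its end, in the units of the state.
- observe(): the state, without advancing time (a new reading comes with each control period).
- capture(name): name is "scene" or "side" or "wrist"; returns a dict with "img" (420x560x3 uint8, red, green, blue), "depth" (420x560 float32, m along the optical axis (not along the pixel's ray), 0 where there is no reading), "vfov" (degrees; the focal length in pixels is half the picture's height over the tangent of half this angle, whatever the lens; pixels are square), "cx", "cy" (the principal point, pixels), "k1" (the pictures are not rectified: a ray, as slopes to the right and down, at radius r is drawn at 1 + k1 r^2 times it, then the intrinsics apply), "rvec" (rotation vector, rad) and "tvec" (3), from world to camera coordinates, as OpenCV has them; the wrist camera has in their place "tool_from_camera" (4x4, takes a point from camera to tool coordinates, whose origin is the TCP and whose axes are the tool frame's). Camera axes: x right, y down, z forward; pixel columns grow to the right and rows downward; lengths in m; the calibration is good to about 2 mm. A picture is of the moment at which its call begins: read the wrist's pose just before it.
- close_job(): hands the job in, once; it reports no verdict.
Trained networks look in a picture, given as the dict that the camera call returned (one of the last four; its "shot" number tells which), for a name from the list of things; names that differ only in an ending like _2 or _b are one class to them, and where a whole thing is asked for, a point or a joint stands for the part that bears it (a point fixed in the world has none). Each returns a list of dicts, best first, with "conf" (0 to 1); they miss things now and then, are a little off and sometimes report something else, mostly with a low value. They report only what shows in the picture. A call takes as long as a camera call.
- masks_of(picture, label): "mask" (420x560 bool, what is visible of it).
- place_of(picture, label): "point" ([x, y, z] in m, in the coordinates of the camera as it stood for that picture, good to about 4 mm: a listed point, or the origin of a listed thing).
The state is a dict: "time_s": time; "joint_positions": joint angles; "qd": joint speeds; "tau": joint torques, N m; "ee_pos": TCP position; "ee_rot": TCP orientation; "force": force on the tool from outside, world axes, zero at the start; "wrist_torque": the same for the moment, N m; "opening": finger opening in m.
Only numpy, scipy, OpenCV 4.12 (cv2) and the standard library are available. Lean on these libraries where they do the work, as an engineer would, in place of code of your own. Each camera call takes 0.05 s, during which the arm holds its last target.

## Task

Take the two purple-capped tubes from the green rack and sort them by length into the two free holes of the sample tray: the long one in the blue row, the short one in the white row at the tray's end, each pushed fully home so that all four caps stand level. Then lift the tray, which has an upright black handle, and carry it without tipping it, so that the loose steel ball stays in its shallow pocket, to the white code reader, without touching the ball or disturbing the other things on the bench. Finish while still holding the tray, level and still, centred over the black glass with its long side along the glass's long side (either way round) and about five centimetres clear above it: do not put it down or let go.

Things in the scene. Friction and masses are not known exactly. Their poses are not given: they have to be found in the camera images.
- tray: Loose sample tray, 176 (x) by 90 mm (y), 0.4 kg, balanced about its handle. Origin: centre of its underside, z up. Along x, in mm: white block -88 to -56 (top at 46) with two holes 20 deep; blue block -56 to -24 (top at 46) with two holes 40 deep; floor 12 thick with the handle; dark block 24 to 88 (top at 36) with the ball pocket. Holes 18.5 wide; seated tubes stand 40 out of them.
- tray_handle (a point): Point in the tray's black upright handle fin, above the tray's origin and 85 mm above its underside, 15 mm below the fin's top. The fin is 14 mm thick (tray y), 44 mm long (tray x), and its top is 100 mm above the tray's underside; free space on both its sides. Axes as the tray's.
- tray_socket_long (a point): Centre of the floor of the free deep hole in the blue row (tray x -40, y -28 mm, 6 mm above the tray's underside; mouth 40 mm above this point). Axes as the tray's.
- tray_socket_short (a point): Centre of the floor of the free shallow hole in the white row (tray x -72, y +28 mm, 26 mm above the tray's underside; mouth 20 mm above this point). Axes as the tray's.
- tray_seat_long (a point): Centre of the floor of the filled deep hole in the blue row (tray x -40, y +28 mm, 6 mm above the tray's underside).
- tray_seat_short (a point): Centre of the floor of the filled shallow hole in the white row (tray x -72, y -28 mm, 26 mm above the tray's underside).
- tray_pocket (a point): Where the centre of the ball lies when it rests in its pocket (tray x 56, y 0, 43.5 mm above the underside). The pocket is a round recess 18 mm wide and only 2.5 mm deep: the ball rolls out if the tray tips by some 40 degrees or is jerked.
- ball: Loose steel ball, 20 mm diameter, 33 g, in the tray's pocket. Do not touch it.
- ball_center (a point): Centre of the steel ball.
- rack: Green rack, fixed, 140 mm (x) by 50 mm (y) by 32 mm high, with four holes 20 mm deep and 19 mm wide at x -51, -17, 17, 51 mm, y 0. The two tubes to be sorted stand in the holes at x -51 and 17 mm, either way round. Origin: centre of its underside.
- long_tube: A capped sample tube, 16 mm diameter (cap 16.6 mm), 80 mm tall overall, clear with a white band and a purple cap (top 22 mm), 20 g, foot chamfered. Origin: centre of its underside, z up along the tube. The long tube to be sorted; at the start its foot is 12 mm above the bench in the green rack and its top at 92 mm.
- short_tube: A capped sample tube, 16 mm diameter (cap 16.6 mm), 60 mm tall overall, clear with a white band and a purple cap (top 22 mm), 20 g, foot chamfered. Origin: centre of its underside, z up along the tube. The short tube to be sorted; at the start its foot is 12 mm above the bench in the green rack and its top at 72 mm.
- seated_long: A capped sample tube, 16 mm diameter (cap 16.6 mm), 80 mm tall overall, clear with a white band and a purple cap (top 22 mm), 20 g, foot chamfered. Origin: centre of its underside, z up along the tube. Already seated in the blue row; leave it there.
- seated_short: A capped sample tube, 16 mm diameter (cap 16.6 mm), 60 mm tall overall, clear with a white band and a purple cap (top 22 mm), 20 g, foot chamfered. Origin: centre of its underside, z up along the tube. Already seated in the white row; leave it there.
- reader: Code reader, fixed, a white flat box 220 mm (x) by 125 mm (y) by 40 mm high with a black glass 170 by 85 mm in its top. Origin: centre of its underside; x is the glass's long side.
- reader_glass (a point): Centre of the reader's black glass, on its top face, 40 mm above the bench. Axes as the reader's.
- amber_bottle: Amber bottle, bystander, 40 mm diameter, 75 mm tall. Origin: centre of its underside.
- clear_jar: Glass jar, bystander, 44 mm diameter, 50 mm tall. Origin: centre of its underside.
- timer: Grey bench timer lying flat, bystander, 60 x 75 x 18 mm. Origin: centre of its underside.
- cap_box: Clear open box of purple caps, bystander, 70 x 60 x 22 mm. Origin: centre of its underside.

How it is judged:
On the way, in this order (a step that is already met when the one before it is completed fails the run):
1. both tubes are fully home in their own rows and let go, the tray still standing on the bench (distance between long_tube and tray_socket_long below 0.007 m and distance between short_tube and tray_socket_short below 0.007 m and contact force between the fingers and long_tube below 0.1 N and contact force between the fingers and short_tube below 0.1 N and height (world z) of tray below 0.01 m), for 0.2 s.
2. the loaded tray is lifted clear of the bench, the ball in its pocket (distance between long_tube and tray_socket_long below 0.007 m and distance between short_tube and tray_socket_short below 0.007 m and distance between ball_center and tray_pocket below 0.008 m and height (world z) of tray above 0.03 m and contact force between the fingers and tray above 2 N), for 0.2 s.
3. the tray is held over the reader's glass, level and lined up (horizontal distance between tray and reader_glass below 0.025 m and angle between the x axis of tray and the x axis of reader, either way round below 0.2 rad and z of tray in the frame of reader_glass between 0.02 and 0.1 m and angle between tray's own z axis and vertical below 0.1 rad and contact force between the fingers and tray above 2 N and contact force between tray and reader below 0.05 N and distance between ball_center and tray_pocket below 0.008 m), for 0.2 s.
At the end, for the whole second after the job is handed in: Gripper holds the tray clear of the reader: origin within 25 mm of the glass centre sideways, 20 to 100 mm above it, x axes aligned within 0.2 rad, level within 0.1 rad, still; ball within 8 mm of rest in its pocket; sorted tubes within 7 mm of their hole floors, the other two within 10 mm (all of step 3 and distance between long_tube and tray_socket_long below 0.007 m and distance between short_tube and tray_socket_short below 0.007 m and distance between seated_long and tray_seat_long below 0.01 m and distance between seated_short and tray_seat_short below 0.01 m and linear speed of tray below 0.03 m/s and angular speed of tray below 0.15 rad/s); the arm keeps its last pose, push and grip.
It fails at once if the ball leaves its pocket (distance between ball_center and tray_pocket above 0.015 m).
It fails at once if the robot touches the ball (contact force between any of the fingers, the arm and ball above 0.5 N).
It fails at once if the tray is tipped by more than 0.35 rad (angle between tray's own z axis and vertical above 0.35 rad).
It fails at once if a bystander is moved by more than 25 mm or knocked over (distance of any of amber_bottle, clear_jar, timer, cap_box from where it was at the start of the episode above 0.025 m or angle between any of amber_bottle, clear_jar, timer, cap_box's own z axis and vertical above 0.5 rad).
It also fails if it takes over 72 s, if anything falls off the work surface, if the arm or the gripper's body presses on something with over 40 N, if the wrist force passes 120 N, or if a joint passes its speed limit or range.

## Working session

There is one attempt and no reset: what is moved stays moved. The work goes in short steps, Python scripts to look and compute and a tool call to move; the robot and the scene stay as the last step left them, time stands still between calls to the robot, and variables do not carry over. Pictures are saved under pics/ and viewed, and the job is handed in when it is done.

Besides the shell and the picture viewer there is one more tool, called after "Request:" in YAML: its name, and indented under it one key for each argument. arm_command: Moves the arm, as the interface text tells. Its arguments: {"type":"object","properties":{"series":{"type":"array","items":{"type":"object","properties":{"xyz":{"type":"array","items":{"type":"number"}},"dr":{"type":"array","items":{"type":"number"}}}}},"claw":{"type":"number"}},"required":["series"]}

```bash
ls; mkdir -p pics; cat > h.py <<'E'
import numpy as np, cv2
from cell import observe, capture, close_job, masks_of, place_of
from scipy.spatial.transform import Rotation as R
def K(p):
    h,w=p["img"].shape[:2]; f=h/2/np.tan(np.radians(p["vfov"])/2)
    return np.array([[f,0,p["cx"]],[0,f,p["cy"]],[0,0,1]])
def T_wc(p,obs=None):
    T=np.eye(4)
    if "rvec" in p:
        Rm=cv2.Rodrigues(np.array(p["rvec"],float))[0]; T[:3,:3]=Rm.T; T[:3,3]=-Rm.T@np.array(p["tvec"],float).ravel()
        return T
    T[:3,:3]=R.from_euler('xyz',obs["ee_rot"]).as_matrix(); T[:3,3]=obs["ee_pos"]
    return T@np.array(p["tool_from_camera"])
def shot(name):
    o=observe(); p=capture(name); return p,T_wc(p,o)
def save(p,fn): cv2.imwrite("pics/"+fn,p["img"][:,:,::-1])
def cloud(p,T,mask=None):
    d=p["depth"]; m=d>0
    if mask is not None: m&=mask
    v,u=np.nonzero(m); k=K(p)
    n=cv2.undistortPoints(np.stack([u,v],1).astype(float)[:,None],k,np.array([p["k1"],0,0,0.]))[:,0]
    z=d[v,u]; P=np.c_[n*z[:,None],z]
    return P@T[:3,:3].T+T[:3,3], np.stack([u,v],1)
def place(p,T,l):
    return [(T[:3,:3]@np.array(q["point"])+T[:3,3],round(q["conf"],2)) for q in place_of(p,l)]
E
python3 - <<'E'
from h import *
np.set_printoptions(precision=4,suppress=True)
print(observe())
names="tray tray_handle tray_socket_long tray_socket_short tray_seat_long tray_seat_short tray_pocket ball rack long_tube short_tube seated_long seated_short reader reader_glass amber_bottle clear_jar timer cap_box".split()
for c in ["scene","side"]:
    p,T=shot(c); save(p,c+"0.png"); print(c,T[:3,3])
    for n in names: print(n,[(q[0].round(4).tolist(),q[1]) for q in place(p,T,n)])
p,T=shot("wrist"); save(p,"wrist0.png"); print(p["tool_from_camera"],p["vfov"])
E
```

```text
pics
{'time_s': 0.0, 'joint_positions': array([-1.3141,  0.088 ,  1.3722, -0.    ,  1.6836, -0.1031]), 'qd': array([-0.0023, -0.0016,  0.0007,  0.0021,  0.0019,  0.0007]), 'tau': array([ -0.0011, -34.0186, -30.2432,   0.0718,   0.0331,  -0.0002]), 'ee_pos': array([ 0.1935, -0.5143,  0.2233]), 'ee_rot': array([-1.6562,  1.5686,  1.8452]), 'force': array([ 0.4972,  0.3847, -0.5091]), 'wrist_torque': array([ 0.0368,  0.0283, -0.0081]), 'opening': 0.09361858643791995}
scene [1.1808 0.3701 0.7881]
tray [([0.5848, 0.0298, 0.004], 0.89), ([0.3928, 0.1224, 0.0021], 0.24)]
tray_handle [([0.5844, 0.0251, 0.0894], 0.84), ([0.6372, 0.018, 0.0456], 0.63)]
tray_socket_long [([0.5352, 0.0064, 0.0087], 0.63), ([0.515, 0.0096, 0.03], 0.57)]
tray_socket_short [([0.5191, 0.0646, 0.0258], 0.93)]
tray_seat_long [([0.5499, 0.0591, 0.0044], 0.74), ([0.747, 0.1535, 0.0015], 0.51)]
tray_seat_short [([0.5099, 0.01, 0.0289], 0.97)]
tray_pocket [([0.643, 0.0177, 0.0436], 0.69)]
ball [([0.5199, 0.0602, 0.0228], 0.61), ([0.5868, 0.0227, 0.0875], 0.55), ([0.6397, 0.015, 0.0351], 0.52)]
rack [([0.5597, 0.3192, -0.0
[... 1069 characters left out ...]
64)]
rack [([0.5616, 0.3295, 0.0034], 0.68)]
long_tube [([0.578, 0.3277, 0.0105], 0.71)]
short_tube [([0.5137, 0.3165, 0.0122], 0.63), ([0.7733, -0.116, -0.0004], 0.63)]
seated_long []
seated_short []
reader [([0.5218, -0.3023, -0.0011], 0.75)]
reader_glass [([0.522, -0.3075, 0.0405], 0.95), ([0.5596, 0.3278, 0.0042], 0.28)]
amber_bottle [([0.7724, -0.1188, 0.0032], 0.89), ([0.5894, 0.0302, -0.0015], 0.47)]
clear_jar [([0.7459, 0.1488, -0.0016], 0.58)]
timer [([0.3959, -0.1134, -0.0008], 0.68)]
cap_box [([0.3888, 0.1276, 0.0041], 0.6)]
[[ 0.0005 -0.2548  0.967  -0.1609]
 [ 1.     -0.     -0.0005  0.0003]
 [ 0.0002  0.967   0.2548 -0.075 ]
 [ 0.      0.      0.      1.    ]] 60.82857227184682
```

View pics/scene0.png

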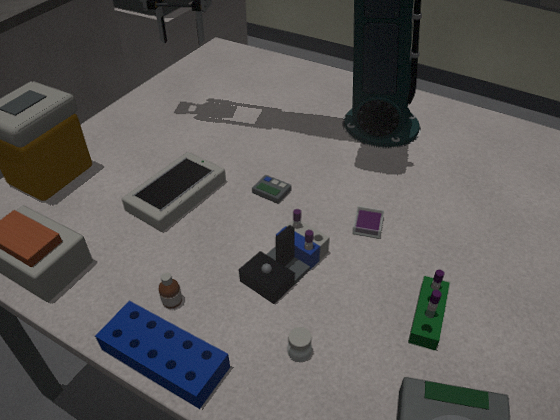

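View pics/side0.png

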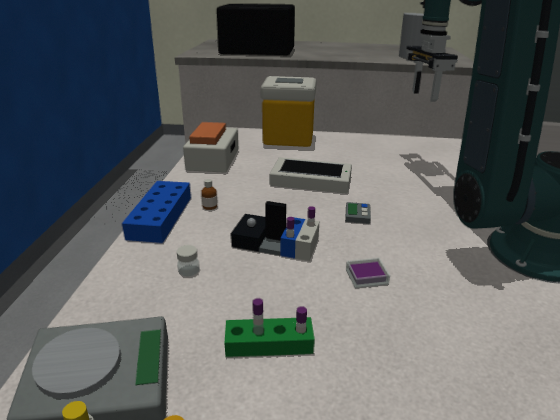

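View pics/wrist0.png

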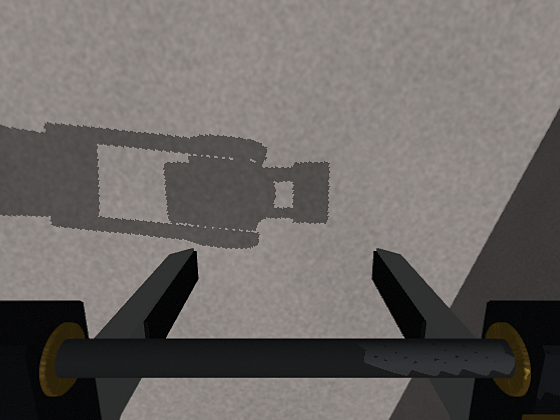

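The scene shows the tray at (285,265) with its ball at (266,268) and the fin at (285,243). The rack is at (430,310) with the tubes at (438,275) and (435,300), and the reader is at (175,188). Next I'll refine the poses from depth.

```bash
cat > fit.py <<'E'
from h import *
np.set_printoptions(precision=4,suppress=True)
def rect(P):
    r=cv2.minAreaRect((P[:,:2]*1000).astype(np.float32)); return np.array(r[0]).round(1),np.array(r[1]).round(1),round(r[2],2)
for c in ["scene","side"]:
    p,T=shot(c)
    for n,zl,zh in [("rack",.027,.037),("tray",.006,.03),("tray",.031,.040),("tray",.042,.05),("tray",.055,.099),("tray",.095,.105),("reader",.035,.045),("timer",.01,.025),("cap_box",0.005,.03)]:
        ms=masks_of(p,n)
        if not ms: print(c,n,"none");continue
        P,_=cloud(p,T,ms[0]["mask"]); Q=P[(P[:,2]>zl)&(P[:,2]<zh)]
        if len(Q)<8: print(c,n,zl,len(Q));continue
        print(c,n,zl,round(ms[0]["conf"],2),len(Q),"med z",np.median(Q[:,2]).round(4),*rect(Q))
    for n in ["long_tube","short_tube","seated_long","seated_short","ball"]:
        for m in masks_of(p,n)[:2]:
            P,_=cloud(p,T,m["mask"]); 
            if len(P): 
                hi=np.percentile(P[:,2],97); Q=P[P[:,2]>hi-.02]; print(c,n,round(m["conf"],2),len(P),"top",hi.round(4),"med",np.median(Q,0), "min",Q.min(0),"max",Q.max(0))
E
python3 fit.py
```

```text
scene rack 0.027 0.79 1289 med z 0.0332 [561.4 322.6] [143.1  50.4] 9.93
scene tray 0.006 0.77 1053 med z 0.0153 [585.9  27.8] [ 91.9 178.9] 80.28
scene tray 0.031 0.77 1312 med z 0.0375 [587.2  26.9] [ 92.2 176.8] 80.08
scene tray 0.042 0.77 605 med z 0.0476 [574.3  28.8] [ 92.6 155.1] 79.4
scene tray 0.055 0.77 311 med z 0.0778 [574.7  40.5] [16.  78.3] 61.08
scene tray 0.095 0.77 159 med z 0.1013 [586.2  27.6] [15.5 44.7] 79.4
scene reader 0.035 0.93 3070 med z 0.0424 [ 523.5 -304.8] [128.2 222. ] 84.29
scene timer 0.01 0.7 599 med z 0.0206 [ 399.  -115.8] [75.3 63.1] 88.13
scene cap_box 0.005 0.67 754 med z 0.0185 [391.4 125.7] [77.  58.8] 15.9
scene long_tube 0.49 266 top 0.0953 med [0.5821 0.3265 0.0914] min [0.5695 0.3179 0.0755] max [0.5875 0.3344 0.0981]
scene short_tube 0.61 152 top 0.074 med [0.5165 0.3152 0.0684] min [0.5049 0.3067 0.0541] max [0.5201 0.3228 0.0758]
scene seated_long 0.61 147 top 0.0895 med [0.5555 0.0644 0.0846] min [0.5427 0.0563 0.0696] max [0.5601 0.0701 0.0906]
scene seated_long 0.44 3656 top 0.1001 med [0.5904 0.0307 0.0987] min [0.548  0.0188 0.080
[... 1101 characters left out ...]
ide short_tube 0.62 257 top 0.0735 med [0.5105 0.3213 0.0683] min [0.5027 0.3082 0.054 ] max [0.5188 0.3255 0.0743]
side seated_long 0.74 156 top 0.0867 med [0.5509 0.0689 0.0798] min [0.5445 0.0568 0.0669] max [0.5594 0.074  0.0875]
side seated_long 0.45 64 top 0.0538 med [0.6401 0.0246 0.0478] min [0.6321 0.0119 0.0371] max [0.6493 0.0306 0.0551]
side seated_short 0.72 143 top 0.0866 med [0.5102 0.0185 0.079 ] min [0.5034 0.005  0.0672] max [0.5187 0.0231 0.0881]
side ball 0.55 58 top 0.0539 med [0.6404 0.0252 0.0478] min [0.6335 0.0163 0.0371] max [0.6492 0.0306 0.0551]
side ball 0.51 2282 top 0.0423 med [ 0.52   -0.2759  0.0401] min [ 0.4078 -0.37    0.0223] max [ 0.6344 -0.2302  0.0446]
```

```bash
cat > st.py <<'E'
from h import *
import sys
np.set_printoptions(precision=4,suppress=True)
o=observe(); M=R.from_euler('xyz',o["ee_rot"]).as_matrix()
y=M[:,1]; print("t",round(o["time_s"],2),"pos",np.array(o["ee_pos"]),"x",M[:,0],"jaw yaw",np.degrees(np.arctan2(y[1],y[0])).round(2),"q",o["joint_positions"],"F",o["force"],"open",round(o["opening"],4))
if len(sys.argv)>4:
    t=np.array([float(a) for a in sys.argv[1:4]]); yaw=float(sys.argv[4])
    print("shift cm",(t-o["ee_pos"])*100)
    # target: tool x down, jaw yaw mod 180
    for k in (0,180):
        a=np.radians(yaw+k); Y=np.array([np.cos(a),np.sin(a),0]); X=np.array([0,0,-1.]); D=np.c_[X,Y,np.cross(X,Y)]
        print("rotvec",(R.from_matrix(D)*R.from_matrix(M).inv()).as_rotvec())
E
python3 st.py 0.578 0.327 0.2 100
```

```text
t 3.55 pos [ 0.1937 -0.5148  0.2245] x [ 0.     -0.0001 -1.    ] jaw yaw -69.39 q [-1.3141  0.0872  1.3707  0.      1.6836 -0.1031] F [-0.8383  0.2284  0.6185] open 0.0938
shift cm [38.4347 84.1801 -2.4482]
rotvec [-0.      0.0001  2.9564]
rotvec [ 0.0001  0.     -0.1852]
```

Request:
arm_command:
  claw: 3.4
  series:
    - {"xyz":[1.9,4.2,0],"dr":[0,0,-0.018]}
    - {"xyz":[1.9,4.2,0],"dr":[0,0,-0.018]}
    - {"xyz":[1.9,4.2,0],"dr":[0,0,-0.018]}
    - {"xyz":[1.9,4.2,0],"dr":[0,0,-0.018]}
    - {"xyz":[1.9,4.2,0],"dr":[0,0,-0.018]}
    - {"xyz":[1.9,4.2,0],"dr":[0,0,-0.018]}
    - {"xyz":[1.9,4.2,0],"dr":[0,0,-0.018]}
    - {"xyz":[1.9,4.2,0],"dr":[0,0,-0.018]}
    - {"xyz":[1.9,4.2,0],"dr":[0,0,-0.018]}
    - {"xyz":[1.9,4.2,0],"dr":[0,0,-0.018]}

```text
time_s: 4.55
ee_pos: [0.3841, -0.093, 0.2249]
ee_rot: [2.51, 1.569, -0.453]
force: [0.1, 0.0, -0.1]
opening: 0.0342
```

Request:
arm_command:
  series:
    - {"xyz":[1.9,4.2,0]}
    - {"xyz":[1.9,4.2,0]}
    - {"xyz":[1.9,4.2,0]}
    - {"xyz":[1.9,4.2,0]}
    - {"xyz":[1.9,4.2,0]}
    - {"xyz":[1.9,4.2,0]}
    - {"xyz":[1.9,4.2,0]}
    - {"xyz":[1.9,4.2,0]}
    - {"xyz":[1.9,4.2,0]}
    - {"xyz":[0,0,0]}

```text
validation failed for argument at $.se...
```

```bash
python3 st.py 0.578 0.327 0.12 100
```

```text
t 4.55 pos [ 0.3841 -0.093   0.2249] x [ 0.0014 -0.0007 -1.    ] jaw yaw -79.75 q [-0.3812 -0.2669  1.6961 -0.0001  1.7108  1.0107] F [ 0.1492  0.0274 -0.1159] open 0.0342
shift cm [ 19.3934  41.9997 -10.492 ]
rotvec [-0.0022  0.0011  3.1373]
rotvec [ 0.0007  0.0014 -0.0043]
```

Request:
arm_command:
  series:
    - {"xyz":[1.9,4.2,0],"dr":[0,0,0]}
    - {"xyz":[1.9,4.2,0],"dr":[0,0,0]}
    - {"xyz":[1.9,4.2,0],"dr":[0,0,0]}
    - {"xyz":[1.9,4.2,0],"dr":[0,0,0]}
    - {"xyz":[1.9,4.2,0],"dr":[0,0,0]}
    - {"xyz":[1.9,4.2,0],"dr":[0,0,0]}
    - {"xyz":[1.9,4.2,0],"dr":[0,0,0]}
    - {"xyz":[1.9,4.2,-1],"dr":[0,0,0]}
    - {"xyz":[1.9,4.2,-2],"dr":[0,0,0]}
    - {"xyz":[1.9,4.2,-2],"dr":[0,0,0]}
    - {"xyz":[0,0,-1],"dr":[0,0,0]}
    - {"xyz":[0,0,0],"dr":[0,0,0]}

```text
time_s: 5.75
ee_pos: [0.5721, 0.3248, 0.1607]
ee_rot: [0.338, 1.564, -2.623]
force: [0.3, -0.2, -0.6]
opening: 0.0341
```

```bash
python3 st.py 0.5777 0.3267 0.076 100; python3 - <<'E'
from h import *
np.set_printoptions(precision=4,suppress=True)
p,T=shot("wrist"); save(p,"w1.png")
for n in ["rack","long_tube","short_tube"]:
    print(n,place(p,T,n)[:2])
    for m in masks_of(p,n)[:1]:
        P,_=cloud(p,T,m["mask"])
        if n=="rack":
            Q=P[(P[:,2]>.027)&(P[:,2]<.037)]; print(cv2.minAreaRect((Q[:,:2]*1000).astype(np.float32)))
        else:
            hi=np.percentile(P[:,2],97); Q=P[P[:,2]>hi-.004]; print(m["conf"],hi,Q.min(0),Q.max(0),np.median(Q,0))
E
```

```text
t 5.75 pos [0.5721 0.3248 0.1607] x [-0.0062 -0.0036 -1.    ] jaw yaw -79.61 q [ 0.4305  0.3514  1.1817 -0.0006  1.6156  1.82  ] F [ 0.3173 -0.164  -0.6362] open 0.0341
shift cm [ 0.5605  0.1945 -8.4726]
rotvec [0.0098 0.0056 3.1348]
rotvec [ 0.0035 -0.0063 -0.0067]
rack [(array([ 0.5591,  0.3236, -0.0022]), 0.55)]
((562.2476806640625, 323.5088806152344), (140.1122589111328, 50.19916915893555), 9.576362609863281)
long_tube [(array([0.5752, 0.3257, 0.0125]), 0.81)]
0.66 0.09352173515512076 [0.5719 0.3182 0.0897] [0.5873 0.334  0.0944] [0.5799 0.3262 0.0924]
short_tube [(array([0.5128, 0.3098, 0.0151]), 0.72)]
0.92 0.07330268006471553 [0.5046 0.3074 0.0694] [0.5209 0.3229 0.0741] [0.5132 0.3152 0.0723]
```

View pics/w1.png

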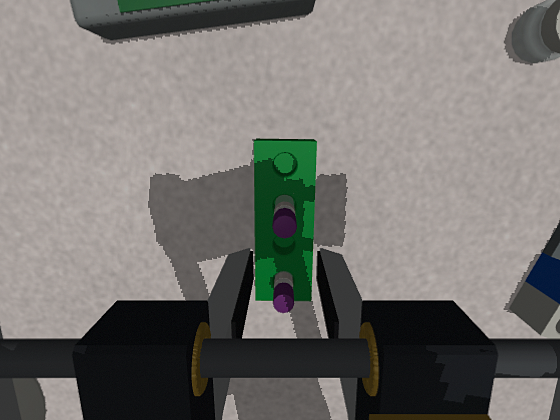

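The wrist view shows the long tube at (284,215) and the short one at (284,290). The jaws straddle the rack line.

Request:
arm_command:
  series:
    - {"xyz":[0.7,0.15,0],"dr":[0,0,-0.007]}
    - {"xyz":[0,0,-2.5],"dr":[0,0,0]}
    - {"xyz":[0,0,-2.5],"dr":[0,0,0]}
    - {"xyz":[0,0,-2],"dr":[0,0,0]}
    - {"xyz":[0,0,-1.5],"dr":[0,0,0]}
    - {"xyz":[0,0,0],"dr":[0,0,0]}
    - {"xyz":[0,0,0],"dr":[0,0,0]}

```text
time_s: 6.8
ee_pos: [0.5809, 0.3263, 0.0802]
ee_rot: [-3.05, 1.57, 0.264]
force: [-0.4, 0.4, -0.1]
opening: 0.034
```

```bash
python3 st.py 0.579 0.3264 0.076 100
```

```text
t 6.8 pos [0.5809 0.3263 0.0802] x [ 0.0006  0.0002 -1.    ] jaw yaw -80.11 q [ 0.4268  0.4061  1.2711 -0.0001  1.4638  1.8251] F [-0.4225  0.432  -0.1043] open 0.034
shift cm [-0.1886  0.0081 -0.4216]
rotvec [ 0.0009  0.0003 -3.1396]
rotvec [-0.0002  0.0006  0.002 ]
```

Request:
arm_command:
  series:
    - {"xyz":[-0.15,0,-0.4],"dr":[0,0,0]}
    - {"xyz":[0,0,0],"dr":[0,0,0]}

```text
time_s: 7.0
ee_pos: [0.5793, 0.3266, 0.0767]
ee_rot: [-2.902, 1.569, 0.413]
force: [1.1, 0.0, -0.4]
opening: 0.0338
```

Request:
arm_command:
  claw: 0.5
  series:
    - {"xyz":[0,0,0],"dr":[0,0,0]}
    - {"xyz":[0,0,0],"dr":[0,0,0]}
    - {"xyz":[0,0,0],"dr":[0,0,0]}
    - {"xyz":[0,0,0],"dr":[0,0,0]}
    - {"xyz":[0,0,0],"dr":[0,0,0]}

```text
time_s: 7.5
ee_pos: [0.5792, 0.3263, 0.0762]
ee_rot: [-3.071, 1.57, 0.243]
force: [0.1, 0.9, 2.1]
opening: 0.0154
```

```bash
python3 st.py 0.5422 0.0069 0.15 80
```

```text
t 7.5 pos [0.5792 0.3263 0.0762] x [ 0.0006  0.0002 -1.    ] jaw yaw -80.1 q [ 0.4279  0.4057  1.28   -0.0001  1.4552  1.826 ] F [0.1015 0.8603 2.117 ] open 0.0154
shift cm [ -3.6968 -31.944    7.3835]
rotvec [-0.0009 -0.0001  2.7943]
rotvec [-0.      0.0007 -0.3473]
```

Request:
arm_command:
  series:
    - {"xyz":[0,0,1.5],"dr":[0,0,0]}
    - {"xyz":[0,0,3.5],"dr":[0,0,0]}
    - {"xyz":[0,0,3.5],"dr":[0,0,0]}
    - {"xyz":[-0.2,-1.6,2.4],"dr":[0,0,-0.03]}
    - {"xyz":[-0.5,-4.3,0],"dr":[0,0,-0.045]}
    - {"xyz":[-0.5,-4.3,0],"dr":[0,0,-0.045]}
    - {"xyz":[-0.5,-4.3,0],"dr":[0,0,-0.045]}
    - {"xyz":[-0.5,-4.3,0],"dr":[0,0,-0.045]}
    - {"xyz":[-0.5,-4.3,0],"dr":[0,0,-0.045]}
    - {"xyz":[-0.5,-4.3,0],"dr":[0,0,-0.045]}
    - {"xyz":[-0.5,-4.3,0],"dr":[0,0,-0.045]}
    - {"xyz":[0,0,0],"dr":[0,0,0]}

```text
time_s: 8.7
ee_pos: [0.5415, 0.0046, 0.1859]
ee_rot: [2.124, 1.568, -1.197]
force: [0.8, 0.5, 0.7]
opening: 0.0162
```

```bash
python3 - <<'E'
from h import *
np.set_printoptions(precision=4,suppress=True)
p,T=shot("wrist"); save(p,"w2.png")
for n in ["tray","tray_socket_long","tray_seat_short","tray_seat_long","tray_socket_short","tray_handle"]: print(n,[(a.round(4),c) for a,c in place(p,T,n)][:2])
for m in masks_of(p,"tray")[:1]:
    P,_=cloud(p,T,m["mask"])
    for a,b in [(.006,.05),(.031,.04),(.042,.05),(.095,.105)]:
        Q=P[(P[:,2]>a)&(P[:,2]<b)]
        if len(Q)>9: print(a,len(Q),np.median(Q[:,2]),cv2.minAreaRect((Q[:,:2]*1000).astype(np.float32)))
for m in masks_of(p,"long_tube")[:2]:
    P,_=cloud(p,T,m["mask"]); print("lt",m["conf"],P.min(0),P.max(0),np.median(P,0))
E
python3 st.py 0.5422 0.0069 0.15 80
```

```text
tray [(array([0.5825, 0.0269, 0.0027]), 0.7)]
tray_socket_long [(array([0.5401, 0.0067, 0.0043]), 0.91), (array([ 0.3967, -0.1161,  0.0018]), 0.38)]
tray_seat_short [(array([0.5124, 0.0111, 0.0222]), 0.65)]
tray_seat_long [(array([0.5514, 0.061 , 0.0037]), 0.62)]
tray_socket_short [(array([0.5155, 0.0686, 0.0284]), 0.81), (array([0.5837, 0.0241, 0.005 ]), 0.2)]
tray_handle [(array([0.5863, 0.0317, 0.0841]), 0.9)]
0.006 17854 0.03673411485744313 ((587.216552734375, 27.1356201171875), (90.07811737060547, 176.5980987548828), 80.16091918945312)
0.031 8769 0.036678825916049096 ((590.6221313476562, 26.33246612548828), (89.82174682617188, 169.4065399169922), 80.32198333740234)
0.042 4692 0.046567896608947446 ((576.1359252929688, 29.22235107421875), (89.89049530029297, 153.66563415527344), 80.41019439697266)
0.095 1286 0.10047323432462833 ((587.34765625, 26.860490798950195), (14.120291709899902, 43.335880279541016), 80.20760345458984)
lt 0.68 [ 0.4192 -0.003  -0.0009] [0.5501 0.0426 0.207 ] [0.5469 0.0044 0.1935]
t 9.15 pos [0.542  0.0104 0.1847] x [-0.0002  0.0001 -1.    ] jaw yaw -99.75 q [-0.0854  0.081   1.4561  0.      1.6047  1.6556] F [-0.0777  0.1642 -0.2736] open 0.0162
shift cm [ 0.0174 -0.3517 -3.4652]
rotvec [ 0.0004 -0.0001  3.1373]
rotvec [-0.0001 -0.0002 -0.0043]
```

View pics/w2.png

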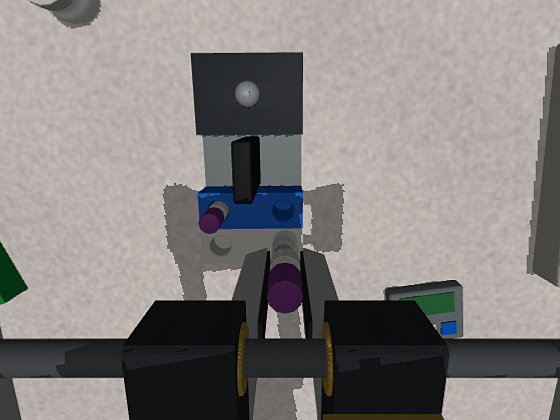

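The wrist view shows the long tube held at (285,290), with its target hole in the blue block at (283,210). The short socket is at (220,245). I'll refine the mouth positions.

```bash
cat > rim.py <<'E'
from h import *
import sys
np.set_printoptions(precision=4,suppress=True)
def proj_plane(p,T,z0,x0,x1,y0,y1,res=.00025):
    # orthorectify the plane z=z0
    xs=np.arange(x0,x1,res); ys=np.arange(y0,y1,res); X,Y=np.meshgrid(xs,ys)
    W=np.c_[X.ravel(),Y.ravel(),np.full(X.size,z0)]
    Ti=np.linalg.inv(T); rv=cv2.Rodrigues(Ti[:3,:3])[0]
    uv=cv2.projectPoints(W,rv,Ti[:3,3],K(p),np.array([p["k1"],0,0,0.]))[0].reshape(X.shape+(2,)).astype(np.float32)
    return cv2.remap(p["img"],uv[...,0],uv[...,1],cv2.INTER_LINEAR)
if __name__=="__main__":
    p,T=shot("wrist")
    ob=observe(); print(ob["ee_pos"])
    im=proj_plane(p,T,.0462,.49,.61,-.04,.10)   # col=x,row=y
    im=im[::-1]  # y up
    g=im.copy()
    for cx,cy in [(.5428,.0063),(.5209,.0670)]:
        c=(int((cx-.49)/.00025),int((.10-cy)/.00025)); cv2.circle(g,c,37,(255,255,0),1); cv2.circle(g,c,1,(255,255,0),-1)
    cv2.imwrite("pics/"+sys.argv[1],g[:,:,::-1])
E
python3 rim.py ortho1.png
```

```text
[0.542  0.0103 0.1846]
```

View pics/ortho1.png

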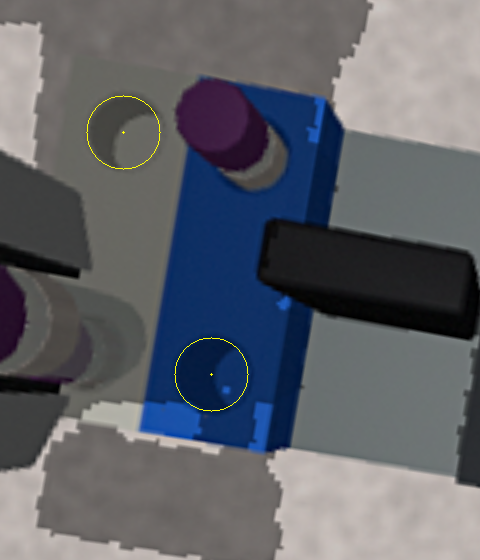

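```bash
cat > cap.py <<'E'
from rim import *
ob=observe(); e=ob["ee_pos"]; p,T=shot("wrist")
dz=float(sys.argv[2])
im=proj_plane(p,T,e[2]+dz,e[0]-.03,e[0]+.03,e[1]-.03,e[1]+.03,.0002)[::-1]
hsv=cv2.cvtColor(im,cv2.COLOR_RGB2HSV); 
g=im.copy(); cv2.circle(g,(150,150),int(8.3/.2),(255,255,0),1); cv2.circle(g,(150,150),1,(255,255,0),-1)
cv2.imwrite("pics/"+sys.argv[1],cv2.resize(g,None,fx=2,fy=2)[:,:,::-1]); print(e)
E
python3 cap.py cap1.png 0.016
```

```text
[0.542  0.0103 0.1846]
```

View pics/cap1.png

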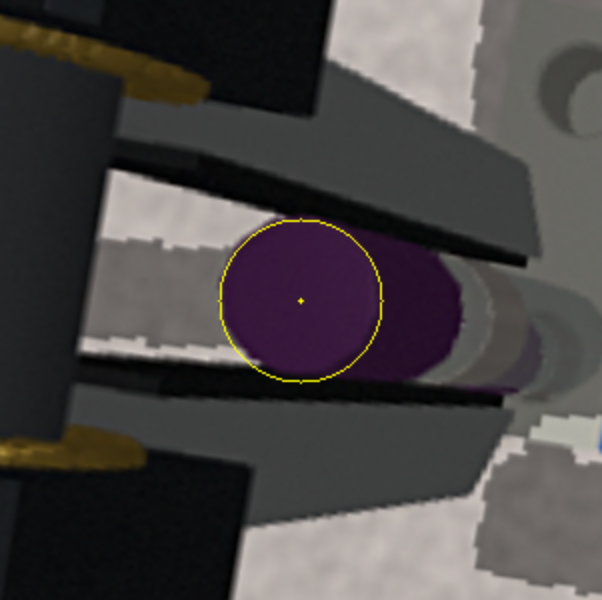

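Request:
arm_command:
  series:
    - {"xyz":[0.08,-0.42,0],"dr":[0,0,-0.003]}
    - {"xyz":[0,0,-2.5],"dr":[0,0,0]}
    - {"xyz":[0,0,-2.5],"dr":[0,0,0]}
    - {"xyz":[0,0,-1.5],"dr":[0,0,0]}
    - {"xyz":[0,0,0],"dr":[0,0,0]}
    - {"xyz":[0,0,0],"dr":[0,0,0]}
    - {"xyz":[0,0,0],"dr":[0,0,0]}

```text
time_s: 9.95
ee_pos: [0.5438, 0.005, 0.1213]
ee_rot: [-3.11, 1.568, -0.144]
force: [-0.3, -0.2, 0.3]
opening: 0.016
```

```bash
python3 st.py 0.5428 0.006 0.070 80
```

```text
t 9.95 pos [0.5438 0.005  0.1213] x [ 0.0028 -0.0004 -1.    ] jaw yaw -100.04 q [-0.0951  0.1146  1.5472 -0.0001  1.477   1.6509] F [-0.2625 -0.1894  0.2974] open 0.016
shift cm [-0.0986  0.1042 -5.132 ]
rotvec [ 0.0044 -0.0006 -3.1409]
rotvec [0.0004 0.0028 0.0007]
```

Request:
arm_command:
  series:
    - {"xyz":[0,0,0],"dr":[0,0,0]}
    - {"xyz":[0,0,0],"dr":[0,0,0]}
    - {"xyz":[0,0,0],"dr":[0,0,0]}
    - {"xyz":[0,0,0],"dr":[0,0,0]}

```text
time_s: 10.35
ee_pos: [0.5429, 0.0051, 0.12]
ee_rot: [2.973, 1.57, -0.344]
force: [-0.3, 0.4, 0.2]
opening: 0.0158
```

```bash
python3 cap.py cap2.png 0.016; python3 st.py 0.5428 0.006 0.070 80
```

```text
[0.5429 0.0051 0.12  ]
t 10.4 pos [0.5428 0.0051 0.1199] x [ 0.0003 -0.0001 -1.    ] jaw yaw -100.04 q [-0.0951  0.1152  1.5494 -0.0001  1.4766  1.6509] F [ 0.5447 -0.0647  0.492 ] open 0.0156
shift cm [-0.0007  0.0932 -4.9877]
rotvec [ 0.0004 -0.0002 -3.1409]
rotvec [0.0001 0.0003 0.0007]
```

View pics/cap2.png

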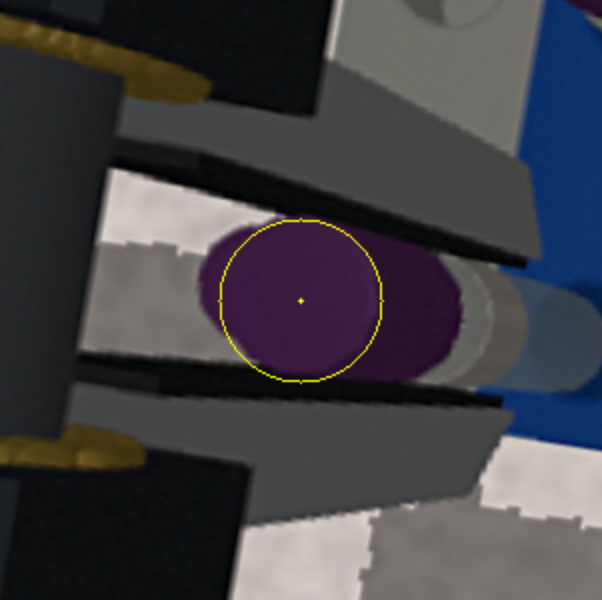

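Request:
arm_command:
  series:
    - {"xyz":[0,0.08,0],"dr":[0,0,0]}
    - {"xyz":[0,0,-0.8],"dr":[0,0,0]}
    - {"xyz":[0,0,-0.8],"dr":[0,0,0]}
    - {"xyz":[0,0,-0.8],"dr":[0,0,0]}
    - {"xyz":[0,0,-0.8],"dr":[0,0,0]}
    - {"xyz":[0,0,0],"dr":[0,0,0]}
    - {"xyz":[0,0,0],"dr":[0,0,0]}

```text
time_s: 11.1
ee_pos: [0.5425, 0.0059, 0.0873]
ee_rot: [0.19, 1.57, -3.127]
force: [-0.2, 0.6, -0.3]
opening: 0.0159
```

No contact force, so it is going in.

Request:
arm_command:
  series:
    - {"xyz":[0,0,-0.6],"dr":[0,0,0]}
    - {"xyz":[0,0,-0.6],"dr":[0,0,0]}
    - {"xyz":[0,0,-0.3],"dr":[0,0,0]}
    - {"xyz":[0,0,-0.2],"dr":[0,0,0]}
    - {"xyz":[0,0,-0.1],"dr":[0,0,0]}
    - {"xyz":[0,0,0],"dr":[0,0,0]}
    - {"xyz":[0,0,0],"dr":[0,0,0]}

```text
time_s: 11.8
ee_pos: [0.5429, 0.0059, 0.0701]
ee_rot: [2.797, 1.57, -0.52]
force: [-0.8, -0.6, 2.8]
opening: 0.0162
```

Request:
arm_command:
  series:
    - {"xyz":[0,0,-0.1],"dr":[0,0,0]}
    - {"xyz":[0,0,-0.05],"dr":[0,0,0]}
    - {"xyz":[0,0,0],"dr":[0,0,0]}

```text
time_s: 12.1
ee_pos: [0.5434, 0.0058, 0.0701]
ee_rot: [3.095, 1.569, -0.222]
force: [-2.7, -0.5, 7.4]
opening: 0.0162
```

Request:
arm_command:
  claw: 3.2
  series:
    - {"xyz":[0,0,0.1],"dr":[0,0,0]}
    - {"xyz":[0,0,0],"dr":[0,0,0]}
    - {"xyz":[0,0,0],"dr":[0,0,0]}
    - {"xyz":[0,0,1.5],"dr":[0,0,0]}
    - {"xyz":[0,0,2.5],"dr":[0,0,0]}
    - {"xyz":[0,0,3.5],"dr":[0,0,0]}
    - {"xyz":[0,0,3.5],"dr":[0,0,0]}
    - {"xyz":[0,0,0],"dr":[0,0,0]}
    - {"xyz":[0,0,0],"dr":[0,0,0]}

```text
time_s: 13.0
ee_pos: [0.5434, 0.0058, 0.1808]
ee_rot: [-3.086, 1.568, -0.119]
force: [-0.2, -0.1, -0.6]
opening: 0.032
```

```bash
python3 - <<'E'
from h import *
np.set_printoptions(precision=4,suppress=True)
p,T=shot("wrist"); save(p,"w3.png")
hsv=cv2.cvtColor(p["img"],cv2.COLOR_RGB2HSV); print([ (m["conf"]) for m in masks_of(p,"long_tube")])
P,uv=cloud(p,T); h=hsv[uv[:,1],uv[:,0]]
pur=(h[:,0]>130)&(h[:,0]<165)&(h[:,1]>80)&(P[:,2]>.05)
for c in [(.5428,.0063),(.5522,.0615),(.511,.0119)]:
    s=pur&(np.hypot(P[:,0]-c[0],P[:,1]-c[1])<.014); 
    if s.sum()>5: print(c,s.sum(),np.percentile(P[s,2],[50,90,97]),np.median(P[s],0))
s=(abs(P[:,2]-.0365)<.006); 
for m in masks_of(p,"tray")[:1]:
    P,_=cloud(p,T,m["mask"]); Q=P[(P[:,2]>.006)&(P[:,2]<.05)]; print(cv2.minAreaRect((Q[:,:2]*1000).astype(np.float32)))
E
python3 st.py 0.513 0.3152 0.14 100
```

```text
[0.93, 0.35]
(0.5428, 0.0063) 457 [0.0862 0.0873 0.0876] [0.5453 0.0058 0.0862]
(0.5522, 0.0615) 501 [0.0861 0.0873 0.0877] [0.5546 0.0592 0.0861]
(0.511, 0.0119) 478 [0.0861 0.0872 0.0876] [0.515  0.011  0.0861]
((587.2255249023438, 26.99480438232422), (90.09487915039062, 176.4134979248047), 80.1625747680664)
t 13.15 pos [0.5418 0.006  0.1774] x [-0.0034  0.0003 -1.    ] jaw yaw -100.04 q [-0.0936  0.0854  1.4659 -0.0001  1.5937  1.6524] F [ 0.0415 -0.0241 -0.2189] open 0.032
shift cm [-2.8765 30.9215 -3.7388]
rotvec [-0.0049 -0.0005 -2.7918]
rotvec [ 0.0003 -0.0035  0.3498]
```

View pics/w3.png

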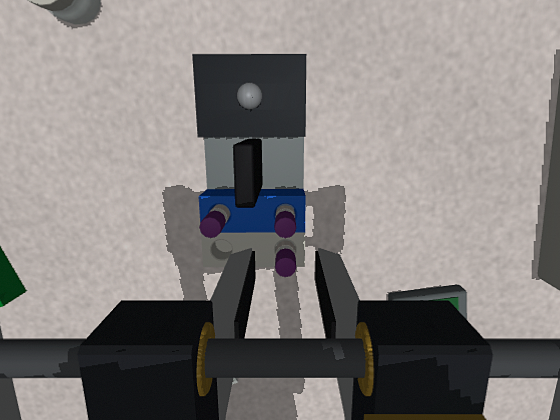

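All three caps stand level at 87.6 mm and the tray hasn't moved. Next is the short tube.

Request:
arm_command:
  series:
    - {"xyz":[-0.38,3.86,0],"dr":[0,0,0.0437]}
    - {"xyz":[-0.38,3.86,0],"dr":[0,0,0.0437]}
    - {"xyz":[-0.38,3.86,0],"dr":[0,0,0.0437]}
    - {"xyz":[-0.38,3.86,0],"dr":[0,0,0.0437]}
    - {"xyz":[-0.38,3.86,0],"dr":[0,0,0.0437]}
    - {"xyz":[-0.38,3.86,0],"dr":[0,0,0.0437]}
    - {"xyz":[-0.38,3.86,-1],"dr":[0,0,0.0437]}
    - {"xyz":[-0.38,3.86,-2],"dr":[0,0,0.0437]}
    - {"xyz":[0,0,-3],"dr":[0,0,0]}
    - {"xyz":[0,0,-2],"dr":[0,0,0]}
    - {"xyz":[0,0,0],"dr":[0,0,0]}
    - {"xyz":[0,0,0],"dr":[0,0,0]}

```text
time_s: 14.35
ee_pos: [0.5117, 0.3143, 0.098]
ee_rot: [0.318, 1.568, -2.65]
force: [0.1, 0.5, -0.3]
opening: 0.0318
```

Request:
arm_command:
  series:
    - {"xyz":[0,0,0],"dr":[0,0,0]}
    - {"xyz":[0,0,0],"dr":[0,0,0]}
    - {"xyz":[0,0,0],"dr":[0,0,0]}

```text
time_s: 14.65
ee_pos: [0.5132, 0.3148, 0.1007]
ee_rot: [-2.878, 1.568, 0.438]
force: [0.4, -0.0, 0.3]
opening: 0.0318
```

```bash
python3 st.py 0.5125 0.315 0.056 100; python3 - <<'E'
from h import *
p,T=shot("wrist"); save(p,"w4.png")
hsv=cv2.cvtColor(p["img"],cv2.COLOR_RGB2HSV)
P,uv=cloud(p,T); h=hsv[uv[:,1],uv[:,0]]
s=(h[:,0]>130)&(h[:,0]<165)&(h[:,1]>80)&(np.hypot(P[:,0]-.512,P[:,1]-.315)<.02)&(P[:,2]>.069); print(s.sum(),P[s].min(0),P[s].max(0))
E
```

```text
t 14.65 pos [0.5132 0.3148 0.1007] x [ 0.0023  0.0011 -1.    ] jaw yaw -80.04 q [ 0.4561  0.2538  1.4268 -0.      1.4584  1.853 ] F [ 0.3662 -0.0438  0.2567] open 0.0318
shift cm [-0.065   0.0239 -4.4688]
rotvec [ 0.0036  0.0017 -3.141 ]
rotvec [-0.0011  0.0023  0.0006]
707 [0.50436464 0.29754988 0.0690213 ] [0.52528613 0.33341414 0.19102447]
```

View pics/w4.png

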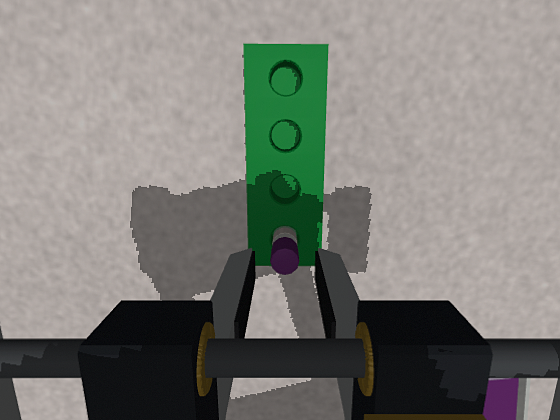

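The short tube, at (285,255), is centred between the jaws. Going down and gripping.

Request:
arm_command:
  series:
    - {"xyz":[0,0,-1.5],"dr":[0,0,0]}
    - {"xyz":[0,0,-1.5],"dr":[0,0,0]}
    - {"xyz":[0,0,-1.0],"dr":[0,0,0]}
    - {"xyz":[0,0,-0.4],"dr":[0,0,0]}
    - {"xyz":[0,0,0],"dr":[0,0,0]}
    - {"xyz":[0,0,0],"dr":[0,0,0]}

```text
time_s: 15.3
ee_pos: [0.5125, 0.3148, 0.0552]
ee_rot: [2.883, 1.571, -0.084]
force: [-0.6, -0.1, -0.5]
opening: 0.0317
```

Request:
arm_command:
  claw: 0.5
  series:
    - {"xyz":[0,0,0],"dr":[0,0,0]}
    - {"xyz":[0,0,0],"dr":[0,0,0]}
    - {"xyz":[0,0,0],"dr":[0,0,0]}
    - {"xyz":[0,0,0],"dr":[0,0,0]}
    - {"xyz":[0,0,0],"dr":[0,0,0]}

```text
time_s: 15.8
ee_pos: [0.5128, 0.3149, 0.0559]
ee_rot: [-2.945, 1.57, 0.371]
force: [-0.4, 0.3, 2.8]
opening: 0.0156
```

```bash
python3 st.py 0.5209 0.0668 0.18 80
```

```text
t 15.8 pos [0.5128 0.3149 0.0559] x [ 0.0012  0.0004 -1.    ] jaw yaw -80.01 q [ 0.4565  0.2885  1.477  -0.0001  1.3748  1.853 ] F [-0.4441  0.3438  2.8347] open 0.0156
shift cm [  0.8148 -24.8058  12.4111]
rotvec [-0.0017 -0.0003  2.7927]
rotvec [-0.0002  0.0012 -0.3489]
```

Request:
arm_command:
  series:
    - {"xyz":[0,0,1.5],"dr":[0,0,0]}
    - {"xyz":[0,0,3],"dr":[0,0,0]}
    - {"xyz":[0,0,3],"dr":[0,0,0]}
    - {"xyz":[0,0,3],"dr":[0,0,0]}
    - {"xyz":[0.135,-4.13,0],"dr":[0,0,-0.058]}
    - {"xyz":[0.135,-4.13,0],"dr":[0,0,-0.058]}
    - {"xyz":[0.135,-4.13,0],"dr":[0,0,-0.058]}
    - {"xyz":[0.135,-4.13,0],"dr":[0,0,-0.058]}
    - {"xyz":[0.135,-4.13,0],"dr":[0,0,-0.058]}
    - {"xyz":[0.135,-4.13,0],"dr":[0,0,-0.058]}
    - {"xyz":[0,0,0],"dr":[0,0,0]}
    - {"xyz":[0,0,0],"dr":[0,0,0]}

```text
time_s: 17.0
ee_pos: [0.5205, 0.0663, 0.161]
ee_rot: [-2.112, 1.57, 0.854]
force: [-0.4, 0.1, -0.7]
opening: 0.0156
```

Request:
arm_command:
  series:
    - {"xyz":[0,0,0],"dr":[0,0,0]}
    - {"xyz":[0,0,0],"dr":[0,0,0]}
    - {"xyz":[0,0,0],"dr":[0,0,0]}
    - {"xyz":[0,0,0],"dr":[0,0,0]}

```text
time_s: 17.4
ee_pos: [0.5204, 0.0678, 0.1601]
ee_rot: [0.115, 1.571, 3.085]
force: [-0.1, 0.2, -0.3]
opening: 0.0163
```

```bash
python3 st.py 0.5209 0.0668 0.07 80;python3 cap.py cap3.png 0.016; python3 rim.py ortho2.png
```

```text
t 17.4 pos [0.5204 0.0678 0.1601] x [-0.0002  0.     -1.    ] jaw yaw -99.85 q [0.0215 0.053  1.5348 0.     1.554  1.7642] F [-0.1463  0.1506 -0.3389] open 0.0163
shift cm [ 0.0514 -0.0984 -9.0144]
rotvec [ 0.0003 -0.      3.139 ]
rotvec [-0.     -0.0002 -0.0026]
[0.5204 0.0678 0.1601]
[0.5204 0.0674 0.1601]
```

View pics/cap3.png

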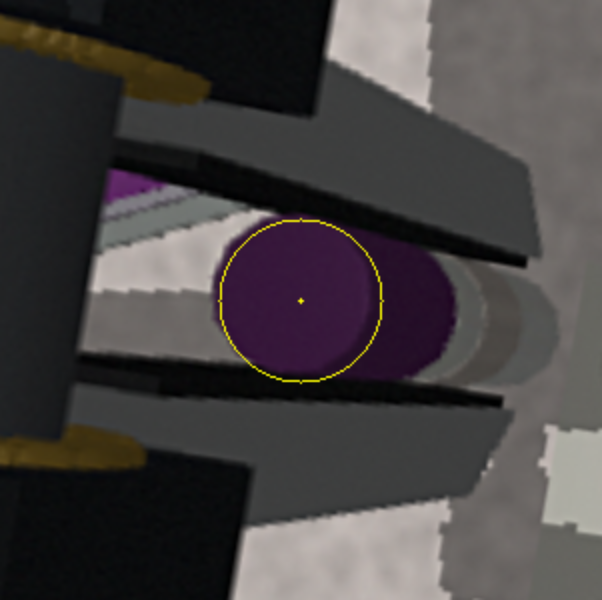

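View pics/ortho2.png

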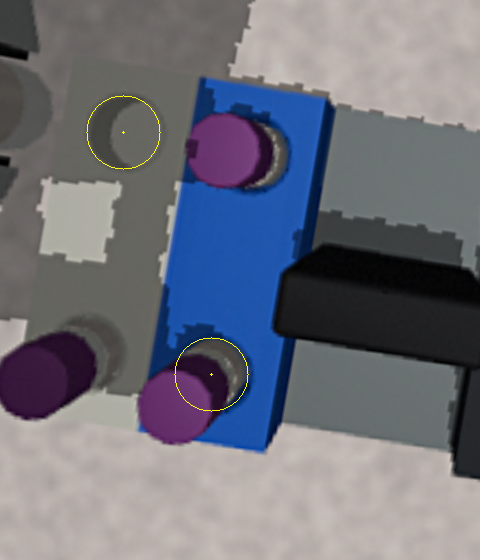

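Request:
arm_command:
  series:
    - {"xyz":[0.11,-0.1,0],"dr":[0,0,-0.003]}
    - {"xyz":[0,0,-2],"dr":[0,0,0]}
    - {"xyz":[0,0,-2.5],"dr":[0,0,0]}
    - {"xyz":[0,0,-1.5],"dr":[0,0,0]}
    - {"xyz":[0,0,0],"dr":[0,0,0]}
    - {"xyz":[0,0,0],"dr":[0,0,0]}
    - {"xyz":[0,0,0],"dr":[0,0,0]}
    - {"xyz":[0,0,0],"dr":[0,0,0]}
    - {"xyz":[0,0,0],"dr":[0,0,0]}

```text
time_s: 18.4
ee_pos: [0.5222, 0.0659, 0.1012]
ee_rot: [-2.991, 1.569, -0.026]
force: [0.4, 0.2, 0.7]
opening: 0.016
```

```bash
python3 st.py 0.5215 0.0664 0.07 80
```

```text
t 18.4 pos [0.5222 0.0659 0.1012] x [ 0.0019 -0.     -1.    ] jaw yaw -100.12 q [ 0.0178  0.0912  1.6142 -0.0001  1.4343  1.7653] F [0.3614 0.2096 0.6788] open 0.016
shift cm [-0.0665  0.0521 -3.1242]
rotvec [ 0.0029 -0.0001 -3.1395]
rotvec [0.     0.0019 0.0021]
```

Request:
arm_command:
  series:
    - {"xyz":[0,0.04,0],"dr":[0,0,0]}
    - {"xyz":[0,0,0],"dr":[0,0,0]}
    - {"xyz":[0,0,-0.5],"dr":[0,0,0]}
    - {"xyz":[0,0,-0.5],"dr":[0,0,0]}
    - {"xyz":[0,0,-0.5],"dr":[0,0,0]}
    - {"xyz":[0,0,-0.5],"dr":[0,0,0]}
    - {"xyz":[0,0,0],"dr":[0,0,0]}
    - {"xyz":[0,0,0],"dr":[0,0,0]}

```text
time_s: 19.2
ee_pos: [0.5214, 0.0663, 0.0799]
ee_rot: [0.341, 1.57, -2.977]
force: [-0.2, 0.1, -0.6]
opening: 0.0161
```

Request:
arm_command:
  series:
    - {"xyz":[0,0,-0.5],"dr":[0,0,0]}
    - {"xyz":[0,0,-0.3],"dr":[0,0,0]}
    - {"xyz":[0,0,-0.2],"dr":[0,0,0]}
    - {"xyz":[0,0,-0.1],"dr":[0,0,0]}
    - {"xyz":[0,0,0],"dr":[0,0,0]}
    - {"xyz":[0,0,0],"dr":[0,0,0]}

```text
time_s: 19.8
ee_pos: [0.5217, 0.0662, 0.0698]
ee_rot: [2.951, 1.57, -0.367]
force: [-1.2, -1.2, 4.4]
opening: 0.016
```

Contact at the expected depth. A slight extra push, then release and rise.

Request:
arm_command:
  series:
    - {"xyz":[0,0,-0.1],"dr":[0,0,0]}
    - {"xyz":[0,0,0],"dr":[0,0,0]}

```text
time_s: 20.0
ee_pos: [0.522, 0.0662, 0.0698]
ee_rot: [3.121, 1.569, -0.197]
force: [-2.6, 0.2, 8.2]
opening: 0.0159
```

Request:
arm_command:
  claw: 3.2
  series:
    - {"xyz":[0,0,0.1],"dr":[0,0,0]}
    - {"xyz":[0,0,0],"dr":[0,0,0]}
    - {"xyz":[0,0,0],"dr":[0,0,0]}
    - {"xyz":[0,0,1.5],"dr":[0,0,0]}
    - {"xyz":[0,0,2.5],"dr":[0,0,0]}
    - {"xyz":[0,0,3.5],"dr":[0,0,0]}
    - {"xyz":[0,0,3.5],"dr":[0,0,0]}
    - {"xyz":[0,0,0],"dr":[0,0,0]}
    - {"xyz":[0,0,0],"dr":[0,0,0]}
    - {"xyz":[0,0,0],"dr":[0,0,0]}

```text
time_s: 21.0
ee_pos: [0.5206, 0.0663, 0.1772]
ee_rot: [0.221, 1.567, -3.097]
force: [-0.8, 0.1, -1.0]
opening: 0.032
```

```bash
cat > chk.py <<'E'
from h import *
import sys
np.set_printoptions(precision=4,suppress=True)
p,T=shot("wrist"); save(p,sys.argv[1])
hsv=cv2.cvtColor(p["img"],cv2.COLOR_RGB2HSV)
P,uv=cloud(p,T); h=hsv[uv[:,1],uv[:,0]]
pur=(h[:,0]>130)&(h[:,0]<165)&(h[:,1]>80)&(P[:,2]>.05)
for c in [(.5428,.0063),(.5522,.0615),(.511,.0119),(.5209,.067)]:
    s=pur&(np.hypot(P[:,0]-c[0],P[:,1]-c[1])<.014)&(P[:,2]<.12)
    if s.sum()>5: print(c,s.sum(),np.percentile(P[s,2],[50,90,97]),np.median(P[s],0))
for m in masks_of(p,"tray")[:1]:
    P,_=cloud(p,T,m["mask"]); 
    for a,b in [(.006,.05),(.095,.105)]:
        Q=P[(P[:,2]>a)&(P[:,2]<b)]; print(cv2.minAreaRect((Q[:,:2]*1000).astype(np.float32)))
for m in masks_of(p,"ball")[:1]:
    P,_=cloud(p,T,m["mask"]); print("ball",m["conf"],np.median(P,0))
E
python3 chk.py w5.png; python3 st.py 0.587 0.027 0.085 80
```

```text
(0.5428, 0.0063) 520 [0.0863 0.0873 0.0877] [0.5441 0.0077 0.0863]
(0.5522, 0.0615) 460 [0.0864 0.0874 0.0878] [0.5541 0.061  0.0864]
(0.511, 0.0119) 505 [0.0861 0.0872 0.0877] [0.5145 0.0127 0.0861]
(0.5209, 0.067) 479 [0.0863 0.0873 0.0876] [0.523  0.0664 0.0863]
((587.263671875, 26.91976547241211), (90.1642837524414, 176.241455078125), 80.0507583618164)
((587.3771362304688, 26.799474716186523), (14.361381530761719, 43.34467315673828), 80.49097442626953)
ball 0.6 [0.6412 0.0183 0.0513]
t 21.15 pos [0.5206 0.0663 0.1771] x [-0.0037 -0.0001 -1.    ] jaw yaw -100.12 q [ 0.0186  0.0481  1.506  -0.0001  1.5913  1.766 ] F [ 1.1043  0.3218 -0.1309] open 0.0322
shift cm [ 6.6396 -3.9258 -9.2148]
rotvec [-0.0059 -0.0002 -3.1395]
rotvec [ 0.0001 -0.0037  0.0021]
```

View pics/w5.png

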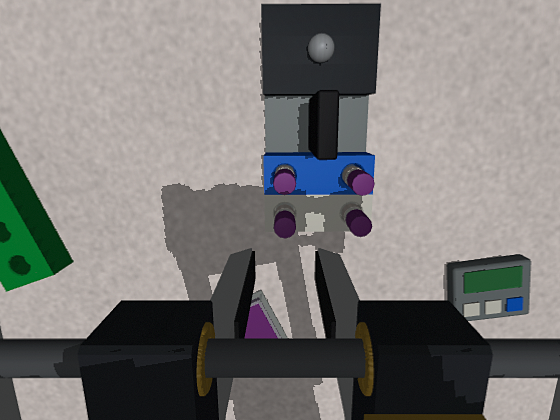

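The wrist view shows four caps at (285,180), (360,180), (285,222) and (358,222), all level, with the ball in its pocket at (320,47). Next I'll grasp the handle.

Request:
arm_command:
  series:
    - {"xyz":[2.2,-1.3,0],"dr":[0,0,0]}
    - {"xyz":[2.2,-1.3,0],"dr":[0,0,0]}
    - {"xyz":[2.1,-1.35,0],"dr":[0,0,0.003]}
    - {"xyz":[0,0,-2],"dr":[0,0,0]}
    - {"xyz":[0,0,-2.5],"dr":[0,0,0]}
    - {"xyz":[0,0,-1],"dr":[0,0,0]}
    - {"xyz":[0,0,0],"dr":[0,0,0]}
    - {"xyz":[0,0,0],"dr":[0,0,0]}
    - {"xyz":[0,0,0],"dr":[0,0,0]}
    - {"xyz":[0,0,0],"dr":[0,0,0]}

```text
time_s: 22.15
ee_pos: [0.5873, 0.0269, 0.1258]
ee_rot: [-3.058, 1.568, -0.09]
force: [-0.0, -0.0, -0.4]
opening: 0.0319
```

```bash
python3 st.py 0.587 0.0268 0.082 80.1; python3 chk.py w6.png
```

```text
t 22.15 pos [0.5873 0.0269 0.1258] x [ 0.0027 -0.0002 -1.    ] jaw yaw -99.94 q [-0.0507  0.2075  1.4315 -0.0001  1.4998  1.6935] F [-0.0441 -0.0172 -0.4182] open 0.0319
shift cm [-0.0301 -0.0051 -4.3783]
rotvec [ 0.0043 -0.0004 -3.141 ]
rotvec [0.0002 0.0027 0.0006]
(0.5428, 0.0063) 81 [0.0843 0.087  0.0875] [0.5455 0.013  0.0843]
(0.5522, 0.0615) 138 [0.0847 0.0868 0.0873] [0.5533 0.054  0.0847]
(0.511, 0.0119) 71 [0.0703 0.0743 0.0758] [0.5192 0.0144 0.0703]
(0.5209, 0.067) 87 [0.0701 0.074  0.0753] [0.5273 0.0621 0.0701]
((588.84423828125, 26.553485870361328), (90.26736450195312, 172.10009765625), 80.13530731201172)
((587.4747924804688, 26.777997970581055), (13.928925514221191, 44.38856887817383), 79.76889038085938)
ball 0.87 [0.6432 0.0173 0.0514]
```

View pics/w6.png

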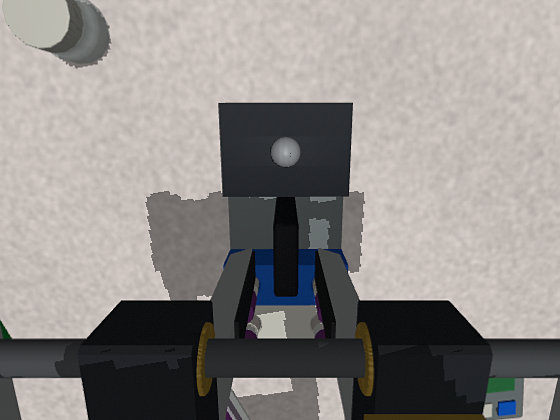

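The fin, at (286,245), is centred between the jaws. Descending and closing.

Request:
arm_command:
  series:
    - {"xyz":[0,0,-1.5],"dr":[0,0,0]}
    - {"xyz":[0,0,-1.5],"dr":[0,0,0]}
    - {"xyz":[0,0,-1.0],"dr":[0,0,0]}
    - {"xyz":[0,0,-0.3],"dr":[0,0,0]}
    - {"xyz":[0,0,0],"dr":[0,0,0]}
    - {"xyz":[0,0,0],"dr":[0,0,0]}
    - {"xyz":[0,0,0],"dr":[0,0,0]}

```text
time_s: 23.0
ee_pos: [0.5871, 0.0268, 0.082]
ee_rot: [-3.077, 1.569, -0.109]
force: [-0.7, 0.2, -0.4]
opening: 0.0318
```

Request:
arm_command:
  claw: 0.3
  series:
    - {"xyz":[0,0,0],"dr":[0,0,0]}
    - {"xyz":[0,0,0],"dr":[0,0,0]}
    - {"xyz":[0,0,0],"dr":[0,0,0]}
    - {"xyz":[0,0,0],"dr":[0,0,0]}
    - {"xyz":[0,0,0],"dr":[0,0,0]}
    - {"xyz":[0,0,0],"dr":[0,0,0]}

```text
time_s: 23.6
ee_pos: [0.5867, 0.0265, 0.0815]
ee_rot: [2.52, 1.57, -0.795]
force: [-1.1, -1.7, 2.0]
opening: 0.0138
```

```bash
python3 st.py 0.587 0.0268 0.082 80.1
```

```text
t 23.6 pos [0.5867 0.0265 0.0815] x [ 0.0005 -0.0005 -1.    ] jaw yaw -99.95 q [-0.0511  0.238   1.4859 -0.0005  1.4171  1.6935] F [-1.1161 -1.7026  1.9819] open 0.0138
shift cm [0.0252 0.0292 0.0452]
rotvec [ 0.0008 -0.0008 -3.1406]
rotvec [0.0005 0.0005 0.001 ]
```

Request:
arm_command:
  series:
    - {"xyz":[0,0,0.2],"dr":[0,0,0]}
    - {"xyz":[0,0,0.4],"dr":[0,0,0]}
    - {"xyz":[0,0,0.6],"dr":[0,0,0]}
    - {"xyz":[0,0,0.8],"dr":[0,0,0]}
    - {"xyz":[0,0,0.8],"dr":[0,0,0]}
    - {"xyz":[0,0,0.8],"dr":[0,0,0]}
    - {"xyz":[0,0,0.6],"dr":[0,0,0]}
    - {"xyz":[0,0,0.4],"dr":[0,0,0]}
    - {"xyz":[0,0,0.2],"dr":[0,0,0]}
    - {"xyz":[0,0,0],"dr":[0,0,0]}
    - {"xyz":[0,0,0],"dr":[0,0,0]}

```text
time_s: 24.7
ee_pos: [0.5863, 0.0268, 0.1288]
ee_rot: [0.229, 1.57, -3.086]
force: [-0.3, -0.4, -5.7]
opening: 0.0135
```

```bash
python3 st.py 0.523 -0.303 0.2 84; python3 - <<'E'
from h import *
for c in ["side","scene"]:
    p,T=shot(c); save(p,c+"1.png")
E
```

```text
t 24.7 pos [0.5863 0.0268 0.1288] x [-0.0007 -0.     -1.    ] jaw yaw -99.95 q [-0.0509  0.2061  1.427  -0.0001  1.5092  1.6936] F [-0.3149 -0.4405 -5.6807] open 0.0135
shift cm [ -6.3321 -32.9793   7.1162]
rotvec [-0.0011 -0.0001 -3.0727]
rotvec [ 0.0001 -0.0007  0.0689]
```

View pics/side1.png

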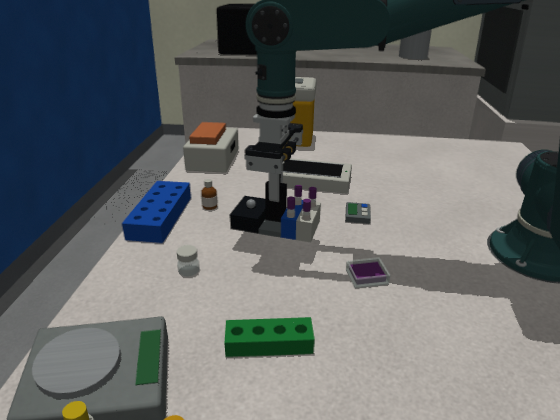

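The side view shows the tray lifted and level, with the ball in its pocket at (251,203) and four caps level. Raising and carrying it now.

Request:
arm_command:
  series:
    - {"xyz":[0,0,0.4],"dr":[0,0,0]}
    - {"xyz":[0,0,0.8],"dr":[0,0,0]}
    - {"xyz":[0,0,1.2],"dr":[0,0,0]}
    - {"xyz":[0,0,1.2],"dr":[0,0,0]}
    - {"xyz":[0,0,1.2],"dr":[0,0,0]}
    - {"xyz":[-0.05,-0.3,1.0],"dr":[0,0,0]}
    - {"xyz":[-0.15,-0.7,0.8],"dr":[0,0,0.005]}
    - {"xyz":[-0.2,-1.1,0.4],"dr":[0,0,0.005]}
    - {"xyz":[-0.3,-1.5,0],"dr":[0,0,0.005]}
    - {"xyz":[-0.3,-1.8,0],"dr":[0,0,0.005]}
    - {"xyz":[-0.4,-2.0,0],"dr":[0,0,0.005]}
    - {"xyz":[-0.4,-2.0,0],"dr":[0,0,0.005]}

```text
time_s: 26.0
ee_pos: [0.5678, -0.0689, 0.1988]
ee_rot: [0.473, 1.57, -2.813]
force: [0.9, 0.4, -5.7]
opening: 0.0139
```

Request:
arm_command:
  series:
    - {"xyz":[-0.4,-2.0,0],"dr":[0,0,0.004]}
    - {"xyz":[-0.4,-2.0,0],"dr":[0,0,0.004]}
    - {"xyz":[-0.4,-2.0,0],"dr":[0,0,0.004]}
    - {"xyz":[-0.4,-2.0,0],"dr":[0,0,0.004]}
    - {"xyz":[-0.4,-2.0,0],"dr":[0,0,0.004]}
    - {"xyz":[-0.4,-2.0,0],"dr":[0,0,0.004]}
    - {"xyz":[-0.4,-2.0,0],"dr":[0,0,0.004]}
    - {"xyz":[-0.3,-1.8,0],"dr":[0,0,0.004]}
    - {"xyz":[-0.3,-1.5,0],"dr":[0,0,0]}
    - {"xyz":[-0.2,-1.1,0],"dr":[0,0,0]}
    - {"xyz":[-0.15,-0.7,0],"dr":[0,0,0]}
    - {"xyz":[-0.05,-0.3,0],"dr":[0,0,0]}

```text
time_s: 27.2
ee_pos: [0.5303, -0.2618, 0.1991]
ee_rot: [-0.404, 1.57, 2.626]
force: [0.3, -0.4, -4.8]
opening: 0.0139
```

```bash
python3 st.py 0.5225 -0.303 0.17 84; python3 - <<'E'
from h import *
for c in ["wrist","scene"]:
    p,T=shot(c); save(p,c+"2.png")
    print([(a.round(4),b) for n in ("reader","reader_glass") for a,b in place(p,T,n)])
E
```

```text
t 27.2 pos [ 0.5303 -0.2618  0.1991] x [-0.0003  0.0002 -1.    ] jaw yaw -96.43 q [-0.5544  0.1857  1.3105 -0.      1.6457  1.1285] F [ 0.3433 -0.4417 -4.7949] open 0.0139
shift cm [-0.7796 -4.1196 -2.9067]
rotvec [-0.0005  0.0003 -3.1341]
rotvec [-0.0002 -0.0003  0.0075]
[(array([ 0.5341, -0.2592,  0.2017]), 0.26)]
[(array([ 0.5221, -0.3045,  0.0068]), 0.79), (array([ 0.5208, -0.308 ,  0.0438]), 0.59), (array([ 0.7492,  0.1534, -0.001 ]), 0.59)]
```

View pics/wrist2.png

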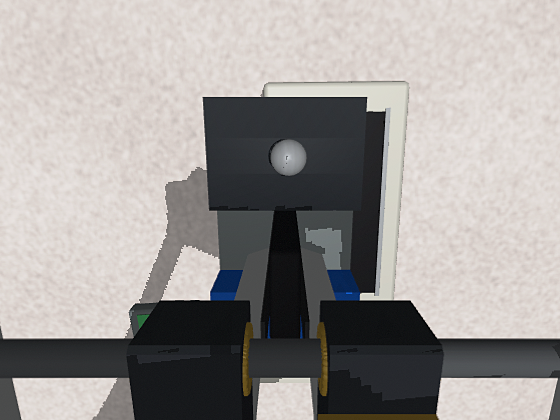

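View pics/scene2.png

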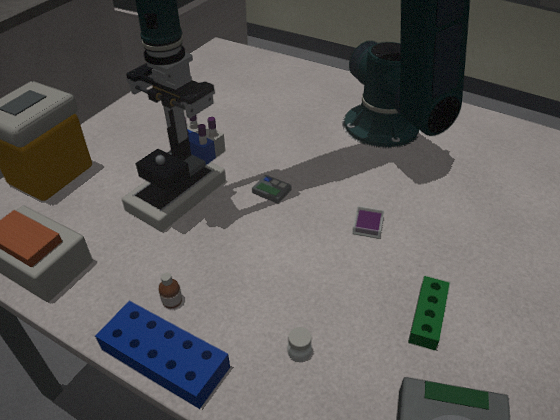

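The ball is in its pocket at (288,157) and the tray is nearly over the glass. Finishing the approach.

Request:
arm_command:
  series:
    - {"xyz":[-0.1,-0.4,0],"dr":[0,0,0.002]}
    - {"xyz":[-0.15,-0.8,0],"dr":[0,0,0.002]}
    - {"xyz":[-0.2,-1.0,0],"dr":[0,0,0.002]}
    - {"xyz":[-0.15,-1.0,0],"dr":[0,0,0.001]}
    - {"xyz":[-0.1,-0.7,-0.2],"dr":[0,0,0]}
    - {"xyz":[-0.05,-0.3,-0.5],"dr":[0,0,0]}
    - {"xyz":[0,0,-0.7],"dr":[0,0,0]}
    - {"xyz":[0,0,-0.7],"dr":[0,0,0]}
    - {"xyz":[0,0,-0.5],"dr":[0,0,0]}
    - {"xyz":[0,0,-0.2],"dr":[0,0,0]}
    - {"xyz":[0,0,0],"dr":[0,0,0]}
    - {"xyz":[0,0,0],"dr":[0,0,0]}

```text
time_s: 28.7
ee_pos: [0.5232, -0.3031, 0.1715]
ee_rot: [2.499, 1.57, -0.747]
force: [-0.2, 0.4, -5.1]
opening: 0.0137
```

Request:
arm_command:
  series:
    - {"xyz":[0,0,0],"dr":[0,0,0]}
    - {"xyz":[0,0,0],"dr":[0,0,0]}
    - {"xyz":[0,0,0],"dr":[0,0,0]}
    - {"xyz":[0,0,0],"dr":[0,0,0]}
    - {"xyz":[0,0,0],"dr":[0,0,0]}

```text
time_s: 29.2
ee_pos: [0.5231, -0.3033, 0.1713]
ee_rot: [2.003, 1.571, -1.244]
force: [-0.7, -0.9, -4.6]
opening: 0.0138
```

```bash
python3 st.py 0.5225 -0.303 0.1715 84; python3 - <<'E'
from h import *
np.set_printoptions(precision=4,suppress=True)
for c in ["wrist","side","scene"]:
    p,T=shot(c); save(p,c+"3.png")
    P,uv=cloud(p,T); 
    if c!="side":
        for n in ("reader","tray","amber_bottle","clear_jar","timer","cap_box"):
            print(c,n,[(a.round(4),b) for a,b in place(p,T,n)][:1])
    for m in masks_of(p,"tray")[:1]:
        Q,_=cloud(p,T,m["mask"]); 
        for a,b in [(.118,.132),(.180,.2)]:
            S=Q[(Q[:,2]>a)&(Q[:,2]<b)]
            if len(S)>9: print(c,a,len(S),np.median(S[:,2]),cv2.minAreaRect((S[:,:2]*1000).astype(np.float32)))
    for m in masks_of(p,"ball")[:1]:
        Q,_=cloud(p,T,m["mask"]); print("ball",m["conf"],np.median(Q,0))
    for m in masks_of(p,"reader")[:1]:
        Q,_=cloud(p,T,m["mask"]); S=Q[(Q[:,2]>.035)&(Q[:,2]<.045)]; print("rd",len(S),cv2.minAreaRect((S[:,:2]*1000).astype(np.float32)) if len(S)>9 else 0)
E
```

```text
t 29.2 pos [ 0.5231 -0.3033  0.1713] x [ 0.0001 -0.0001 -1.    ] jaw yaw -96.0 q [-0.6191  0.2238  1.3207 -0.0001  1.597   1.0563] F [-0.7431 -0.8945 -4.6386] open 0.0138
shift cm [-0.0553  0.0263  0.0243]
rotvec [-0.0001  0.0002  3.1415]
rotvec [ 0.0001  0.0001 -0.0001]
wrist reader [(array([ 0.5213, -0.3045,  0.0929]), 0.27)]
wrist tray [(array([ 0.5198, -0.3043,  0.093 ]), 0.87)]
wrist amber_bottle []
wrist clear_jar []
wrist timer [(array([ 0.4008, -0.1168,  0.0005]), 0.84)]
wrist cap_box []
wrist 0.118 17523 0.1262750800471366 ((554.943603515625, -306.19268798828125), (90.56791687011719, 112.6696548461914), 84.05679321289062)
wrist 0.18 2991 0.19003998689429966 ((526.0806884765625, -300.1218566894531), (35.27165603637695, 43.42763900756836), 61.3018798828125)
ball 0.91 [ 0.58   -0.3111  0.1409]
rd 4188 ((546.2901611328125, -308.0370178222656), (124.99483489990234, 174.90621948242188), 84.1700210571289)
side 0.118 492 0.12560834172941224 ((522.6946411132812, -302.0492858886719), (101.5669174194336, 177.1037139892578), 83.54014587402344)
side 0.18 35 0.18547825101971033 ((521.7964
[... 311 characters left out ...]
array([ 0.5211, -0.2985,  0.0955]), 0.97)]
scene amber_bottle [(array([ 0.7761, -0.1166,  0.0061]), 0.64)]
scene clear_jar [(array([ 0.7469,  0.1514, -0.0055]), 0.63)]
scene timer [(array([ 0.3963, -0.1198,  0.0011]), 0.83)]
scene cap_box [(array([0.3927, 0.1195, 0.0008]), 0.88)]
scene 0.118 1124 0.12679967798009617 ((524.6132202148438, -302.21173095703125), (94.65204620361328, 175.6366729736328), 84.30547332763672)
scene 0.18 62 0.1902418694933018 ((537.6454467773438, -302.34613037109375), (13.577402114868164, 19.959239959716797), 87.47222137451172)
ball 0.55 [ 0.5829 -0.3068  0.1396]
rd 2181 ((524.003173828125, -303.15576171875), (126.54036712646484, 221.78851318359375), 83.21056365966797)
```

View pics/wrist3.png

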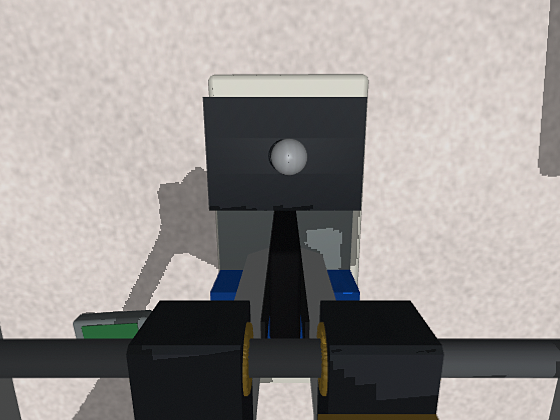

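View pics/side3.png

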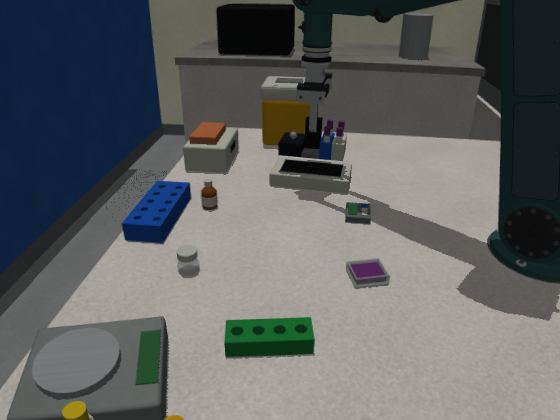

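View pics/scene3.png

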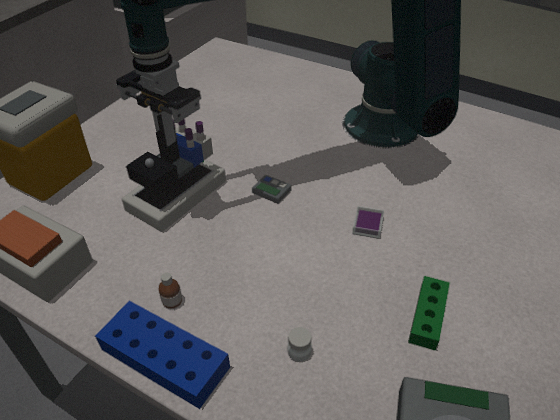

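The tray is centred to within about 3 mm, aligned, level and about 5 cm above the glass. The ball is in its pocket and the bystanders are where they were. Handing in.

```bash
python3 -c "
from cell import close_job; print(close_job())"
```

```text
the job is handed in; nothing more can be done
None
```

I sorted both tubes into the tray, carried it to the reader and handed the job in while still holding it over the glass. The clock read about 29 s of the 72 s allowed, and no verdict was reported.

- **Tubes:** The long tube is in the blue row and the short one in the white row. Each was pushed down until it stopped at about 7–8 N, then released. All four caps measured about 87.6–87.8 mm, which is level, and the tray had not moved.
- **Tray position:** It is held by its handle with its centre within about 3 mm of the glass centre by most measurements. One network estimate put the difference at about 6.6 mm. The tray and reader yaws agree to within 1–2 degrees (84° against 83–84°).
- **Height and steadiness:** The tray is level and at rest, with its underside about 50 mm above the glass. Fingers were on the fin at 13.8 mm opening, carrying about 5 N.
- **Ball and bystanders:** The ball is in its pocket in the final wrist and scene pictures. The bottle, jar, timer and cap box are where they started, within the networks' error of a few millimetres.
- **Checks that disagreed:** In the last side picture the ball detector picked out something else, at (0.447, -0.318, 0.171), which looks like a tube cap. The ball is visible in its pocket in that picture. In the last wrist picture the network confused the reader with the tray at low confidence (0.27).

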